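# Slide the standby battery box home into its bench corner

## Task

Push the battery box low down near its base, so that it slides along the bench on its feet, into the corner of the aluminium angle stop until its back is flush against the long rail and its left end is flush against the short rail. Never lift it or let it tip, leave the other things on the bench alone, and finish with the hand clear of it.

Things in the scene. Friction and masses are not known exactly. Their poses are not given: they have to be found in the camera images.
- battery_box: Loose slick grey steel box, no handle, 1.0 to 1.6 kg: 104 mm deep (own x, to its back), 150 wide (own y, to its left), case from 5 to 92 mm above the bench, on rubber feet. Origin: centre of its footprint on the bench. It slides at 8 to 17 N and stops with the push; pushed from the near side above some 40 to 55 mm it tips. Starts before the long rail, right of home, yawed up to 17 degrees to it.
- box_back_left (a point): The box's back left lower corner, at bench height: +52 mm in x and +75 mm in y from the box's origin; on the stop's origin when the box is home. The four feet under the case are set well in: their outer edges lie 30 mm from the middle in x and 61 mm in y, which is why the box tips easily.
- stop: Angle stop: two aluminium rails fixed to the bench at right angles, 30 mm high, 12 mm thick. Origin: inner corner at bench height. The long rail's face runs 330 mm along -y (to the right) and faces the robot; the short one's runs 130 mm along -x (to the robot) and faces right. x points away from the robot, y left; turned up to 10 degrees. Box home: origin at x -52, y -75 mm here, not turned.
- jar: Bystander: small closed glass jar, 44 mm across and 60 mm tall, standing to the right of the work. Origin at the centre of its underside. Leave alone.
- screwdriver: Bystander: screwdriver lying on the bench left of the work, nearer the robot, about 200 mm long and 26 mm thick. Origin near its middle. Leave alone.
- loupe: Bystander: black eye loupe, 42 mm across and 42 mm tall, standing on the bench left of the stop. Origin at the centre of its underside. Leave alone.
Not all that is in view belongs to the job. What is meant by the battery_box is not orange or purple, and is the larger of those in its own colour.

How it is judged:
At the end, for the whole second after the job is handed in: The box stands flat and still on its feet in the corner: its back left corner within 5 mm of both rails' faces, turned less than 0.06 rad (3.4 degrees) from the stop (x of box_back_left in the frame of stop between -0.005 and 0.004 m and y of box_back_left in the frame of stop between -0.005 and 0.004 m and angle between the x axis of battery_box and the x axis of stop, either way round below 0.06 rad and angle between battery_box's own z axis and vertical below 0.03 rad and height (world z) of battery_box below 0.004 m and linear speed of battery_box below 0.01 m/s); the robot touches nothing.
It fails at once if the box tips by more than 0.14 rad (8 degrees) (angle between battery_box's own z axis and vertical above 0.14 rad).
It fails at once if the box is lifted: its origin rises more than 10 mm (height (world z) of battery_box above 0.01 m).
It fails at once if the box is pushed high up: touched with more than 3 N while the grasp point is over 70 mm above the bench (height (world z) of the grasp point above 0.07 m and (contact force between battery_box and the fingers above 3 N or contact force between battery_box and the arm above 3 N)).
It fails at once if a bystander is moved by more than 20 mm (distance of any of jar, screwdriver, loupe from where it was at the start of the episode above 0.02 m).
It also fails if it takes over 54 s, if anything falls off the work surface, if the arm or the gripper's body presses on something with over 40 N, if the wrist force passes 120 N, or if a joint passes its speed limit or range.

## Robot

A 6-joint arm with a two-finger parallel gripper is mounted at the origin on the work surface. World frame = base frame: x ahead of the robot, y to its left, z up, the work surface at z = 0. Lengths are in m, angles in rad, forces in N, time in s.
With the tool pointing down it reaches from about 0.35 to 0.925 m from the base axis. Payload 6.4 kg.
Tool frame: the origin (TCP) lies between the finger pads; the fingertips stand 22 mm ahead of it and the grasp point (between the pads) lies 3 mm ahead of it; z points along the fingers, y is the line along which they close (so a half turn about z gives the same grasp; the last joint's range is limited). The gripper opens to 94 mm and grips with 3 to 60 N. Pads are 16 mm wide; open, the fingers measure 119 mm over their backs; the gripper's body (75 mm by 177 mm) begins 78 mm behind the grasp point.
Start: joints at [-1.391, 0.245, 1.558, -0, 1.339, -0.174], TCP at [0.225, -0.61, 0.227] pointing down, gripper open.
Joint ranges: [-3.13, 3.13], [-1.02, 2.26], [0.13, 2.54], [-0.95, 4.09], [0.21, 2.88], [-2.74, 2.74]. Speed limits (rad/s): [2.57, 2.57, 3.14, 3.14, 3.14, 3.14].

## Interface

Orientations are given as a unit quaternion [x, y, z, w].
In Python, from station import r gives the robot as it stands.
- The arm moves only by the tool servo_tool, never from a script. Its arguments are lists of equal length, an entry for each row: "grip": the opening, from 0 (shut) to 1 (fully open); "travel": the shift along the world's x, y, z in m, a list of three; "delta_rot": the turn, a rotation vector about the world's x, y, z in degrees, a list of three. In form: {"grip": [grip, ...], "travel": [[x, y, z], ...], "delta_rot": [[ax, ay, az], ...]}. A call has 1 to 8 rows; each row is the pose to reach, as a shift and turn from the pose commanded when the call began; what a row does not reach only later rows make up. A row lasts 1/8 s, in which the tool goes at most 62.5 mm and 10.7 degrees, less where a joint would pass 70% of its speed; a pose out of reach is approached as far as the arm can. A call with a gripper value outside its range is refused whole. The fingers move at their own pace and stop on an object; the grip force is fixed at half the most. Time passes only in rows, so rows that repeat a pose let the fingers close. It gives the time, the measured TCP pose, the force and the opening at its end, in the units of the state.
- r.get_state(): the state, without advancing time (a new reading comes with each control period).
- r.capture(name): name is "side" or "top" or "wrist"; returns the picture (384x512x3 uint8, red, green, blue); there is no depth.
- r.camera_model(name): a dict with "mtx" (3x3 intrinsics, pixels), "D" ([k1, k2, p1, p2, k3] as OpenCV has them; the pictures are not rectified), "T" (4x4, takes a point from camera to world coordinates); the wrist camera has in their place "hand_eye" (4x4, takes a point from camera to tool coordinates, whose origin is the TCP and whose axes are the flange's). Camera axes: x right, y up, looking along -z (the intrinsics and any distortion apply to the point x, -y, -z); pixel columns grow to the right and rows downward; lengths in m; the calibration is good to about 2 mm. A picture is of the moment at which its call begins: read the wrist's pose just before it. camera_model takes no time and is no camera call.
- r.sign_off(): hands the job in, once; it reports no verdict.
The state is a dict: "t": time; "q": joint angles; "dq": joint speeds; "joint_efforts": joint torques, N m; "tcp_pos": TCP position; "tcp_rot": TCP orientation; "ft_force": force on the tool from outside, world axes, zero at the start; "wrist_torque": the same for the moment, N m; "finger_gap": opening from 0.0 (shut) to 1.0 (fully open).
Only numpy, scipy, OpenCV 4.12 (cv2) and the standard library are available. Lean on these libraries where they do the work, as an engineer would, in place of code of your own. Each camera call takes 0.05 s, during which the arm holds its last target. There are 200 camera calls.

## Working session

There is one attempt and no reset: what is moved stays moved. The work goes in short steps, Python scripts to look and compute and a tool call to move; the robot and the scene stay as the last step left them, time stands still between calls to the robot, and variables do not carry over. Pictures are saved under pics/ and viewed, on a budget of 10 in all, crops included, one or two more only if the job needs it, and the job is handed in when it is done.

Besides the shell and the picture viewer there is one more tool, called after "Emit:" as a command line: name --argument value ..., lists and objects as JSON in quotes. servo_tool: Moves the arm, as the interface text tells. Its arguments: {"type":"object","properties":{"grip":{"type":"array","items":{"type":"number"}},"travel":{"type":"array","items":{"type":"array","items":{"type":"number"}}},"delta_rot":{"type":"array","items":{"type":"array","items":{"type":"number"}}}},"required":["grip","travel","delta_rot"]}

```bash
mkdir -p pics; cat > h.py <<'E'
import numpy as np, cv2
from station import r
def grab(n,f):
    im=r.capture(n); cv2.imwrite('pics/'+f,im[:,:,::-1]); return im
def T(n):
    m=r.camera_model(n)
    if 'T' in m: return np.array(m['T']),m
    s=r.get_state(); from scipy.spatial.transform import Rotation as R
    W=np.eye(4); W[:3,:3]=R.from_quat(s['tcp_rot']).as_matrix(); W[:3,3]=s['tcp_pos']
    return W@np.array(m['hand_eye']),m
def w(n,px,z):
    M,m=T(n)
    u=cv2.undistortPoints(np.array(px,float).reshape(-1,1,2),np.array(m['mtx']),np.array(m['D'])).reshape(-1,2)
    d=np.c_[u[:,0],-u[:,1],-np.ones(len(u))]@M[:3,:3].T
    o=M[:3,3]; z=np.broadcast_to(z,len(d))
    return o+d*((z-o[2])/d[:,2])[:,None]
def proj(n,P):
    M,m=T(n); p=(np.array(P,float)-M[:3,3])@M[:3,:3]; p=p*[1,-1,-1]
    return cv2.projectPoints(p,np.zeros(3),np.zeros(3),np.array(m['mtx']),np.array(m['D']))[0].reshape(-1,2)
E
python3 - <<'E'
from h import *
a=grab('top','t0.png');b=grab('side','s0.png')
cv2.imwrite('pics/top.png',cv2.resize(a[:,:,::-1],(800,600)))
cv2.imwrite('pics/side.png',cv2.resize(b[:,:,::-1],(800,600)))
for n in('top','side'): print(np.round(T(n)[0],3), np.round(T(n)[1]['mtx'],0))
print(r.get_state())
E
```

```text
[[-0.025  0.989 -0.143  0.399]
 [-0.999 -0.028 -0.017 -0.073]
 [-0.021  0.143  0.99   1.086]
 [ 0.     0.     0.     1.   ]] [[433.   0. 248.]
 [  0. 433. 189.]
 [  0.   0.   1.]]
[[ 0.99   0.09  -0.106  0.397]
 [-0.137  0.511 -0.849 -1.273]
 [-0.023  0.855  0.518  0.763]
 [ 0.     0.     0.     1.   ]] [[473.   0. 260.]
 [  0. 473. 198.]
 [  0.   0.   1.]]
{'t': 0.1, 'q': array([-1.39111570e+00,  2.45728218e-01,  1.55889387e+00, -5.27671573e-05,
        1.33869029e+00, -1.74129882e-01]), 'dq': array([-0.0007305 , -0.00206408, -0.00216666,  0.00033048, -0.00063981,
        0.00027461]), 'joint_efforts': array([-9.70021733e-05, -4.16917777e+01, -3.15524840e+01,  6.87472522e-02,
        3.10255622e-02, -4.76031391e-05]), 'tcp_pos': array([ 0.22509137, -0.60924165,  0.22646482]), 'tcp_rot': array([ 9.84391596e-01,  1.75989904e-01, -2.80571965e-05, -8.59791595e-04]), 'ft_force': array([-0.38406453, -0.0555133 ,  0.46254135]), 'wrist_torque': array([-0.04411229, -0.0512412 , -0.01782313]), 'finger_gap': 0.9990906572525377}
```

View pics/top.png

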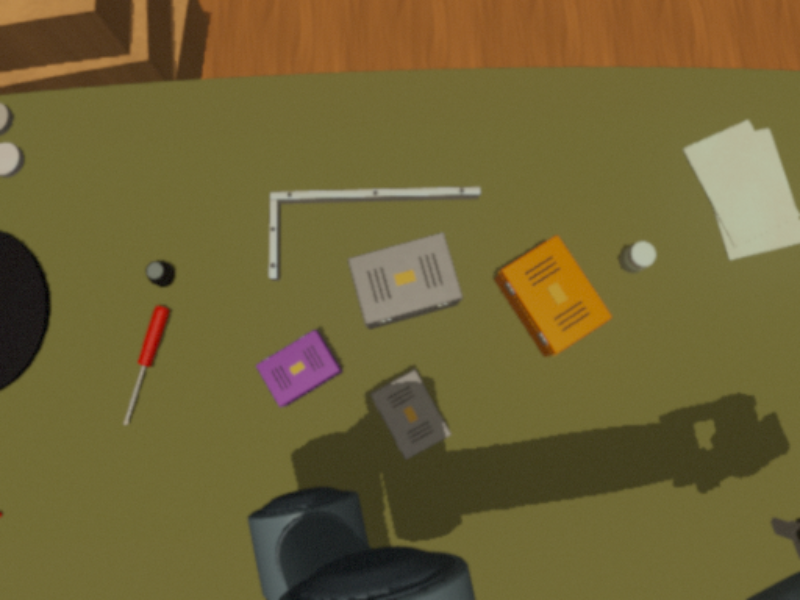

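View pics/side.png

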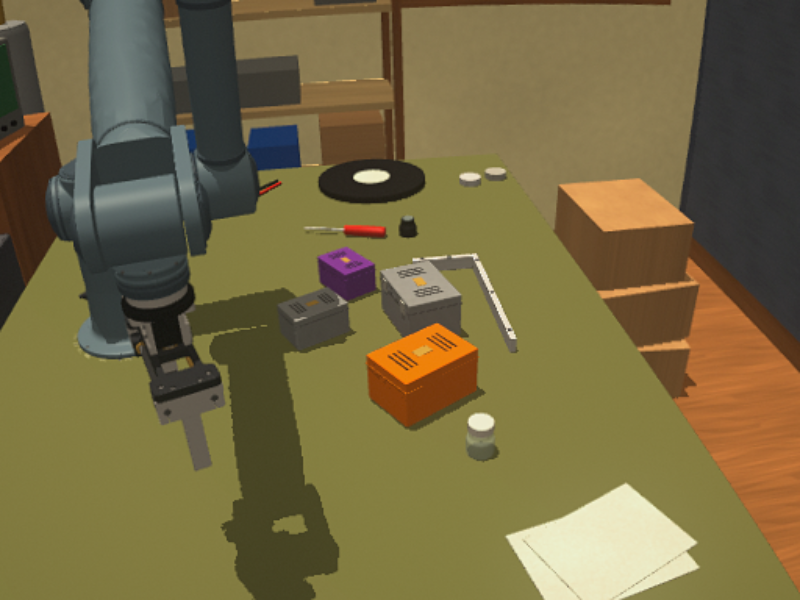

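The candidates in the top picture are: large grey box (405,280), small grey box (410,413), orange (555,295) and purple (300,367). The description fits the large grey one. The stop's corner is at about (279,199), the jar at (640,256), the loupe at (160,272) and the screwdriver at (147,365). Next, a close crop.

```bash
python3 - <<'E'
from h import *
a=cv2.imread('pics/t0.png')[112:218,164:314]
cv2.imwrite('pics/c1.png',cv2.resize(a,None,fx=5.3,fy=5.3,interpolation=cv2.INTER_CUBIC))
E
```

```text
(no output)
```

View pics/c1.png

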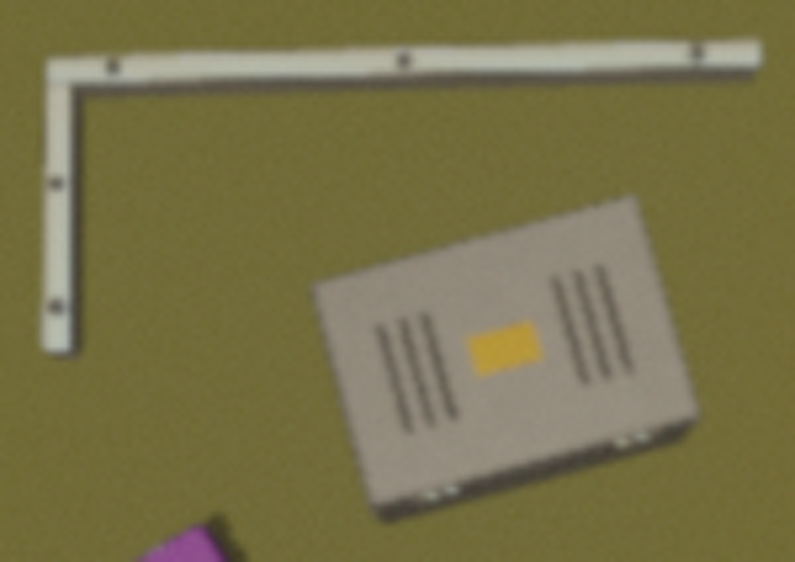

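The crop shows the grey box's top corners at (315,285), (636,197), (697,415) and (377,508). The inner top edges of the rails run from (73,86) to (760,69) and to (71,352). There are two latches on the near face.

```bash
cat >> h.py <<'E'
def crop2px(p,x0,y0,f): return (np.array(p,float)+.5)/f-.5+[x0,y0]
def fit(P,sz=(104,150)):
    # P: BL,BR,FR,FL -> centre, yaw
    P=np.array(P)[:,:2]; c=P.mean(0)
    ax=(P[0]+P[1]-P[2]-P[3])/2; ay=(P[0]+P[3]-P[1]-P[2])/2
    return c,np.arctan2(ax[1],ax[0]),np.arctan2(-ay[0],ay[1]),np.linalg.norm(ax),np.linalg.norm(ay)
E
python3 - <<'E'
from h import *
B=w('top',crop2px([[315,285],[636,197],[697,415],[377,508]],164,112,5.3),.092)
S=w('top',crop2px([[73,86],[760,69],[71,352]],164,112,5.3),.03)
c,y1,y2,a,b=fit(B);print('box',B.round(4),c.round(4),np.degrees([y1,y2]),a,b)
l=S[0]-S[1];s=S[0]-S[2]
print('stop',S.round(4),np.linalg.norm(l),np.linalg.norm(s),np.degrees([np.arctan2(-l[0],l[1]),np.arctan2(s[1],s[0])]))
t=np.arctan2(-l[0],l[1]);Rm=np.array([[np.cos(t),-np.sin(t)],[np.sin(t),np.cos(t)]])
print('box in stop',(c-S[0,:2])@Rm, (B[:,:2]-S[0,:2])@Rm, 'home',S[0,:2]+Rm@[-.052,-.075])
print('others',w('top',[[405*.64,413*.64],[300*.64,367*.64],[555*.64,295*.64],[640*.64,256*.64],[499*.64,278*.64],[550*.64,355*.64],[342*.64,370*.64]],[.06,.06,.09,.06,.092,.092,.06]).round(3))
E
```

```text
box [[ 0.6018  0.002   0.092 ]
 [ 0.6375 -0.1412  0.092 ]
 [ 0.539  -0.1642  0.092 ]
 [ 0.5021 -0.0234  0.092 ]] [ 0.5701 -0.0817] [13.72196967 14.34856431] 0.10201162700731817 0.14661280605092727
stop [[ 0.7154  0.1216  0.03  ]
 [ 0.7134 -0.2071  0.03  ]
 [ 0.5859  0.1222  0.03  ]] 0.3287505221642005 0.1295376007236475 [-0.35567619 -0.28774855]
box in stop [-0.14408177 -0.20421484] [[-0.11289426 -0.12029703]
 [-0.07632137 -0.26331969]
 [-0.17462751 -0.28692108]
 [-0.21248394 -0.14632157]] home [0.66297495 0.04692103]
others [[ 0.37  -0.076  0.06 ]
 [ 0.443  0.081  0.06 ]
 [ 0.538 -0.305  0.09 ]
 [ 0.6   -0.451  0.06 ]
 [ 0.566 -0.222  0.092]
 [ 0.449 -0.292  0.092]
 [ 0.437  0.017  0.06 ]]
```

Emit:
servo_tool --grip '[0.6, 0.6, 0.6, 0.6, 0.6, 0.6, 0.6, 0.6]' --travel '[[0.03, 0.055, 0], [0.055, 0.11, 0], [0.08, 0.17, 0], [0.105, 0.225, 0], [0.13, 0.28, 0], [0.155, 0.34, 0], [0.18, 0.4, 0], [0.2, 0.45, 0]]' --delta_rot '[[0, 0, -3], [0, 0, -6], [0, 0, -9], [0, 0, -12], [0, 0, -15], [0, 0, -18], [0, 0, -20.6], [0, 0, -20.6]]'

```text
t: 1.1
tcp_pos: [0.4254, -0.1576, 0.2273]
tcp_rot: [1.0, -0.003, 0.0, -0.0]
ft_force: [0.3, 0.7, 0.3]
finger_gap: 0.602
```

Emit:
servo_tool --grip '[0.6, 0.6, 0.6, 0.6, 0.6, 0.6]' --travel '[[0.015, 0.04, 0], [0.03, 0.075, -0.04], [0.03, 0.075, -0.09], [0.03, 0.075, -0.12], [0.03, 0.075, -0.12], [0.03, 0.075, -0.12]]' --delta_rot '[[0, -4, 0], [0, -8, 0], [0, -12, 0], [0, -12, 0], [0, -12, 0], [0, -12, 0]]'

```text
t: 1.85
tcp_pos: [0.4561, -0.0853, 0.1088]
tcp_rot: [0.994, -0.003, 0.105, 0.0]
ft_force: [0.3, 0.2, -0.2]
finger_gap: 0.603
```

Emit:
servo_tool --grip '[0.6, 0.6, 0.6, 0.6]' --travel '[[0, 0, -0.03], [0, 0, -0.06], [0, 0, -0.076], [0, 0, -0.076]]' --delta_rot '[[0, 0, 0], [0, 0, 0], [0, 0, 0], [0, 0, 0]]'

```text
t: 2.35
tcp_pos: [0.4558, -0.0851, 0.032]
tcp_rot: [0.995, -0.003, 0.105, -0.0]
ft_force: [0.7, 0.4, -0.4]
finger_gap: 0.599
```

Emit:
servo_tool --grip '[0.6, 0.6, 0.6, 0.6, 0.6, 0.6, 0.6, 0.6]' --travel '[[0.01, 0, 0], [0.02, 0, 0], [0.03, 0, 0], [0.035, 0, 0], [0.04, 0, 0], [0.045, 0, 0], [0.05, 0, 0], [0.055, 0, 0]]' --delta_rot '[[0, 0, 0], [0, 0, 0], [0, 0, 0], [0, 0, 0], [0, 0, 0], [0, 0, 0], [0, 0, 0], [0, 0, 0]]'

```text
t: 3.35
tcp_pos: [0.5065, -0.0833, 0.0291]
tcp_rot: [0.995, -0.002, 0.1, -0.002]
ft_force: [-8.7, 1.0, 1.9]
finger_gap: 0.604
```

Emit:
servo_tool --grip '[0.6, 0.6, 0.6, 0.6, 0.6, 0.6, 0.6, 0.6]' --travel '[[0.004, 0, 0], [0.008, 0, 0], [0.012, 0, 0], [0.016, 0, 0], [0.02, 0, 0], [0.024, 0, 0], [0.028, 0, 0], [0.03, 0, 0]]' --delta_rot '[[0, 0, 0], [0, 0, 0], [0, 0, 0], [0, 0, 0], [0, 0, 0], [0, 0, 0], [0, 0, 0], [0, 0, 0]]'

```text
t: 4.35
tcp_pos: [0.5362, -0.0829, 0.0286]
tcp_rot: [0.995, -0.002, 0.099, -0.002]
ft_force: [-7.4, 2.1, 0.8]
finger_gap: 0.602
```

```bash
python3 - <<'E'
from h import *
b=grab('side','s1.png')[130:250,170:350];a=grab('top','t1.png')[100:250,150:350]
f=lambda i,s:cv2.resize(i[:,:,::-1],None,fx=s,fy=s,interpolation=cv2.INTER_CUBIC)
cv2.imwrite('pics/c2.png',f(a,4))
E
```

```text
(no output)
```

View pics/c2.png

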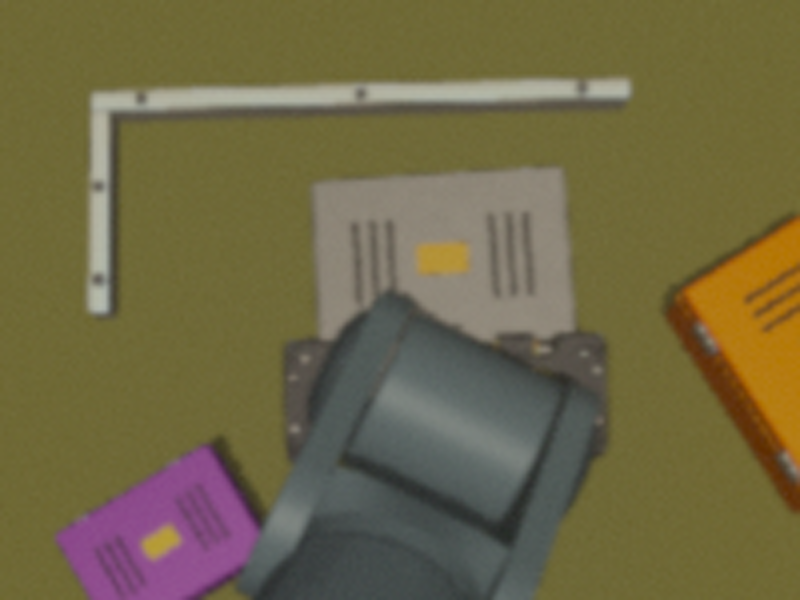

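The box is turning square with both fingers on its near face: back edge from (314,183) to (562,168), about 2° off the rail. I'll keep pushing forward.

Emit:
servo_tool --grip '[0.6, 0.6, 0.6, 0.6, 0.6, 0.6, 0.6, 0.6]' --travel '[[0.006, 0, 0], [0.012, 0, 0], [0.018, 0, 0], [0.024, 0, 0], [0.03, 0, 0], [0.036, 0, 0], [0.042, 0, 0], [0.048, 0, 0]]' --delta_rot '[[0, 0, 0], [0, 0, 0], [0, 0, 0], [0, 0, 0], [0, 0, 0], [0, 0, 0], [0, 0, 0], [0, 0, 0]]'

```text
t: 5.45
tcp_pos: [0.5839, -0.0834, 0.0284]
tcp_rot: [0.995, -0.003, 0.099, -0.002]
ft_force: [-9.2, -0.6, 0.7]
finger_gap: 0.602
```

Emit:
servo_tool --grip '[0.6, 0.6, 0.6, 0.6, 0.6, 0.6]' --travel '[[0.002, 0, 0], [0.004, 0, 0], [0.006, 0, 0], [0.008, 0, 0], [0.01, 0, 0], [0.01, 0, 0]]' --delta_rot '[[0, 0, 0], [0, 0, 0], [0, 0, 0], [0, 0, 0], [0, 0, 0], [0, 0, 0]]'

```text
t: 6.2
tcp_pos: [0.5942, -0.0835, 0.0285]
tcp_rot: [0.995, -0.003, 0.099, -0.002]
ft_force: [-8.6, -0.1, 1.4]
finger_gap: 0.598
```

Emit:
servo_tool --grip '[0.6, 0.6, 0.6, 0.6]' --travel '[[0.001, 0, 0], [0.002, 0, 0], [0.003, 0, 0], [0.004, 0, 0]]' --delta_rot '[[0, 0, 0], [0, 0, 0], [0, 0, 0], [0, 0, 0]]'

```text
t: 6.7
tcp_pos: [0.5978, -0.0835, 0.0285]
tcp_rot: [0.995, -0.002, 0.099, -0.002]
ft_force: [-10.7, 1.3, 1.0]
finger_gap: 0.599
```

Emit:
servo_tool --grip '[0.6, 0.6, 0.6]' --travel '[[0.001, 0, 0], [0.002, 0, 0], [0.002, 0, 0]]' --delta_rot '[[0, 0, 0], [0, 0, 0], [0, 0, 0]]'

```text
t: 7.08
tcp_pos: [0.5997, -0.0835, 0.0285]
tcp_rot: [0.995, -0.002, 0.099, -0.002]
ft_force: [-10.8, 0.2, 1.6]
finger_gap: 0.602
```

Emit:
servo_tool --grip '[0.6, 0.6, 0.6]' --travel '[[0.001, 0, 0], [0.002, 0, 0], [0.003, 0, 0]]' --delta_rot '[[0, 0, 0], [0, 0, 0], [0, 0, 0]]'

```text
t: 7.45
tcp_pos: [0.6002, -0.083, 0.0274]
tcp_rot: [0.995, -0.002, 0.096, -0.003]
ft_force: [-20.6, -0.4, 7.6]
finger_gap: 0.601
```

```bash
python3 - <<'E'
from h import *
a=grab('top','t2.png')[100:250,150:350]
cv2.imwrite('pics/c3.png',cv2.resize(a[:,:,::-1],None,fx=4,fy=4,interpolation=cv2.INTER_CUBIC))
E
```

```text
(no output)
```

View pics/c3.png

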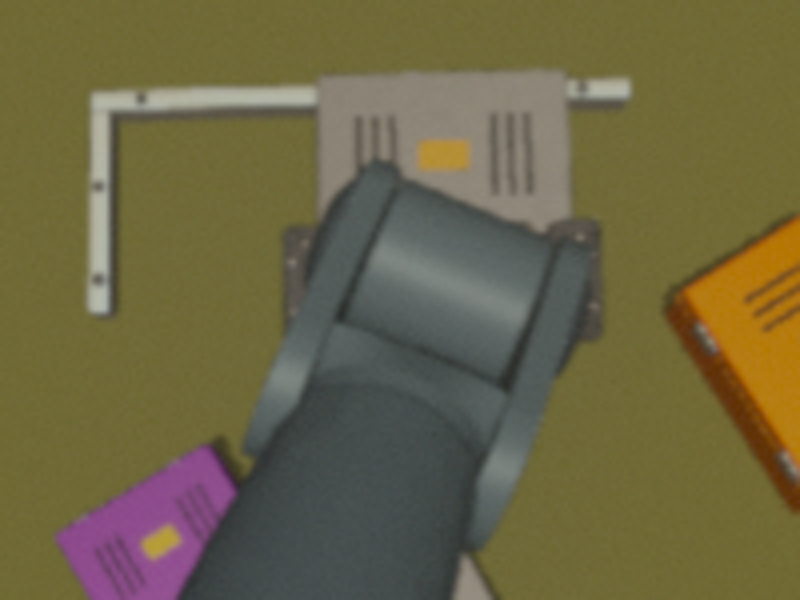

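The box is flush on the long rail: its back edge runs from (318,76) to (565,70), and the force rose from 10 to 20 N. Now I'll back off, lift and go round to the right end.

Emit:
servo_tool --grip '[0.6, 0.6, 0.6, 0.6, 0.6, 0.6, 0.6, 0.6]' --travel '[[-0.02, 0, 0], [-0.05, 0, 0], [-0.06, 0, 0.03], [-0.06, -0.01, 0.08], [-0.06, -0.03, 0.13], [-0.04, -0.07, 0.15], [-0.02, -0.11, 0.16], [0.0, -0.15, 0.16]]' --delta_rot '[[0, 0, 0], [0, 0, 0], [0, 0, 0], [0, 4, 0], [0, 8, 0], [0, 12, 0], [0, 12, 0], [0, 12, 0]]'

```text
t: 8.5
tcp_pos: [0.6085, -0.2363, 0.1927]
tcp_rot: [1.0, -0.003, 0.001, 0.001]
ft_force: [-0.6, 0.7, 0.7]
finger_gap: 0.597
```

```bash
python3 - <<'E'
from h import *
B=w('top',crop2px([[318,76],[565,70],[571,236]],150,100,4),.092);print(B.round(4))
d=B[0]-B[1];print(np.linalg.norm(d),np.degrees(np.arctan2(-d[0],d[1])))
# orange box top corners (zoom .64): left, back, right
print(w('top',np.array([[499,278],[560,237],[610,318]])*.64,.095).round(3))
s=r.get_state();print(s['tcp_pos'],s['q'])
E
```

```text
[[ 0.7153 -0.0143  0.092 ]
 [ 0.7145 -0.1617  0.092 ]
 [ 0.6132 -0.1609  0.092 ]]
0.14739560598481324 -0.29100652101795116
[[ 0.565 -0.222  0.095]
 [ 0.625 -0.317  0.095]
 [ 0.5   -0.385  0.095]]
[ 0.60850226 -0.23629853  0.19269275] [-5.43796497e-01  2.80724452e-01  1.58017539e+00  7.89518949e-05
  1.27843614e+00  1.03265325e+00]
```

Emit:
servo_tool --grip '[0.5, 0.5, 0.5, 0.5, 0.5, 0.5, 0.5, 0.5]' --travel '[[0.01, 0, 0], [0.02, 0, 0], [0.03, 0, 0], [0.04, 0, 0], [0.05, 0, 0], [0.055, 0, 0], [0.06, 0, 0], [0.06, 0, 0]]' --delta_rot '[[0, 0, 10], [0, 0, 20], [0, 0, 30], [0, 0, 40], [0, 0, 50], [0, 0, 60], [0, 0, 70], [0, 0, 80]]'

```text
t: 9.5
tcp_pos: [0.6674, -0.2346, 0.1909]
tcp_rot: [0.766, 0.643, -0.0, -0.0]
ft_force: [-0.0, -0.3, -0.4]
finger_gap: 0.499
```

Emit:
servo_tool --grip '[0.5, 0.5, 0.5]' --travel '[[0, 0.02, 0], [0, 0.04, 0], [0, 0.04, 0]]' --delta_rot '[[0, 0, 10], [0, 0, 10], [0, 0, 10]]'

```text
t: 9.88
tcp_pos: [0.6673, -0.1932, 0.1913]
tcp_rot: [0.709, 0.705, -0.0, -0.0]
ft_force: [-0.7, -0.6, -0.7]
finger_gap: 0.499
```

Emit:
servo_tool --grip '[0.5, 0.5, 0.5]' --travel '[[0, 0.005, 0], [0, 0.01, 0], [0, 0.01, 0]]' --delta_rot '[[6, 0, 0], [12, 0, 0], [12, 0, 0]]'

```text
t: 10.25
tcp_pos: [0.667, -0.1864, 0.1909]
tcp_rot: [0.706, 0.7, 0.073, -0.074]
ft_force: [-0.4, -0.2, -0.1]
finger_gap: 0.498
```

Emit:
servo_tool --grip '[0.5, 0.5, 0.5, 0.5, 0.5]' --travel '[[0, 0.001, -0.05], [0, 0.001, -0.1], [0, 0.001, -0.14], [0, 0.001, -0.159], [0, 0.001, -0.159]]' --delta_rot '[[0, 0, 0], [0, 0, 0], [0, 0, 0], [0, 0, 0], [0, 0, 0]]'

```text
t: 10.88
tcp_pos: [0.6667, -0.1833, 0.0316]
tcp_rot: [0.705, 0.701, 0.073, -0.075]
ft_force: [-0.2, 0.0, 0.6]
finger_gap: 0.503
```

Emit:
servo_tool --grip '[0.5, 0.5, 0.5, 0.5, 0.5, 0.5, 0.5, 0.5]' --travel '[[0, 0.005, 0], [0, 0.01, 0], [0, 0.015, 0], [0, 0.02, 0], [0, 0.025, 0], [0, 0.03, 0], [0, 0.035, 0], [0, 0.04, 0]]' --delta_rot '[[0, 0, 0], [0, 0, 0], [0, 0, 0], [0, 0, 0], [0, 0, 0], [0, 0, 0], [0, 0, 0], [0, 0, 0]]'

```text
t: 11.88
tcp_pos: [0.6689, -0.1473, 0.035]
tcp_rot: [0.705, 0.702, 0.073, -0.07]
ft_force: [-0.2, -9.4, 0.2]
finger_gap: 0.498
```

```bash
python3 - <<'E'
from h import *
a=grab('top','t3.png')[100:250,150:350]
cv2.imwrite('pics/c4.png',cv2.resize(a[:,:,::-1],None,fx=4,fy=4,interpolation=cv2.INTER_CUBIC))
E
```

```text
(no output)
```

View pics/c4.png

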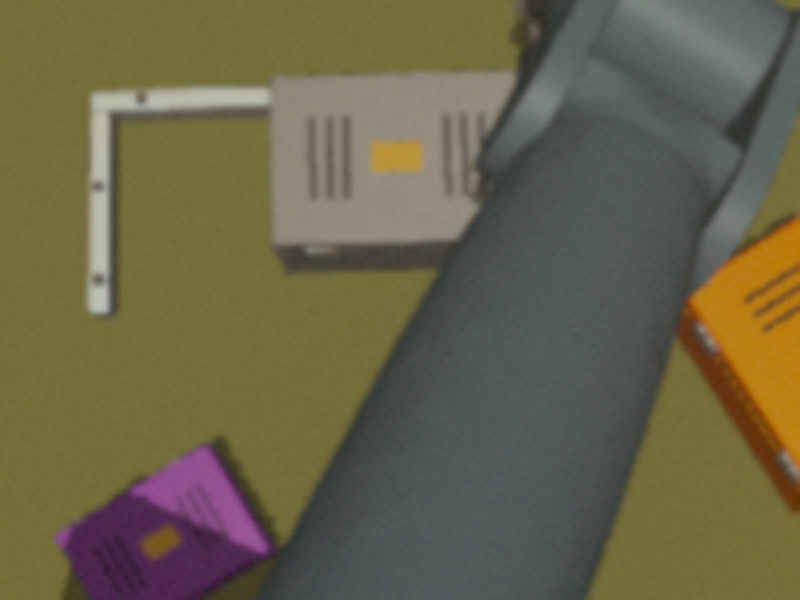

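The box slides left and stays flush: back left is at (273,77) and the edge is parallel to the rail.

Emit:
servo_tool --grip '[0.5, 0.5, 0.5, 0.5, 0.5, 0.5, 0.5, 0.5]' --travel '[[0, 0.006, 0], [0, 0.012, 0], [0, 0.018, 0], [0, 0.024, 0], [0, 0.03, 0], [0, 0.036, 0], [0, 0.042, 0], [0, 0.048, 0]]' --delta_rot '[[0, 0, 0], [0, 0, 0], [0, 0, 0], [0, 0, 0], [0, 0, 0], [0, 0, 0], [0, 0, 0], [0, 0, 0]]'

```text
t: 12.92
tcp_pos: [0.6691, -0.0991, 0.035]
tcp_rot: [0.705, 0.702, 0.073, -0.07]
ft_force: [-0.7, -9.6, 0.8]
finger_gap: 0.496
```

Emit:
servo_tool --grip '[0.5, 0.5, 0.5, 0.5, 0.5, 0.5, 0.5, 0.5]' --travel '[[0, 0.006, 0], [0, 0.012, 0], [0, 0.018, 0], [0, 0.024, 0], [0, 0.03, 0], [0, 0.036, 0], [0, 0.042, 0], [0, 0.046, 0]]' --delta_rot '[[0, 0, 0], [0, 0, 0], [0, 0, 0], [0, 0, 0], [0, 0, 0], [0, 0, 0], [0, 0, 0], [0, 0, 0]]'

```text
t: 13.92
tcp_pos: [0.6692, -0.0529, 0.0349]
tcp_rot: [0.705, 0.702, 0.073, -0.07]
ft_force: [-0.5, -9.6, 1.5]
finger_gap: 0.501
```

Emit:
servo_tool --grip '[0.5, 0.5, 0.5, 0.5]' --travel '[[0, 0.002, 0], [0, 0.004, 0], [0, 0.006, 0], [0, 0.008, 0]]' --delta_rot '[[0, 0, 0], [0, 0, 0], [0, 0, 0], [0, 0, 0]]'

```text
t: 14.42
tcp_pos: [0.6692, -0.0451, 0.0349]
tcp_rot: [0.705, 0.702, 0.073, -0.07]
ft_force: [-0.1, -10.0, 0.7]
finger_gap: 0.504
```

Emit:
servo_tool --grip '[0.5, 0.5, 0.5]' --travel '[[0, 0.002, 0], [0, 0.004, 0], [0, 0.004, 0]]' --delta_rot '[[0, 0, 0], [0, 0, 0], [0, 0, 0]]'

```text
t: 14.8
tcp_pos: [0.6692, -0.0408, 0.0349]
tcp_rot: [0.705, 0.702, 0.073, -0.07]
ft_force: [-0.0, -8.3, 1.2]
finger_gap: 0.501
```

Emit:
servo_tool --grip '[0.5, 0.5, 0.5]' --travel '[[0, 0.001, 0], [0, 0.002, 0], [0, 0.002, 0]]' --delta_rot '[[0, 0, 0], [0, 0, 0], [0, 0, 0]]'

```text
t: 15.18
tcp_pos: [0.6692, -0.0394, 0.035]
tcp_rot: [0.705, 0.702, 0.073, -0.069]
ft_force: [-1.1, -10.6, 1.7]
finger_gap: 0.498
```

Emit:
servo_tool --grip '[0.5, 0.5, 0.5]' --travel '[[0, 0.001, 0], [0, 0.002, 0], [0, 0.003, 0]]' --delta_rot '[[0, 0, 0], [0, 0, 0], [0, 0, 0]]'

```text
t: 15.55
tcp_pos: [0.6693, -0.039, 0.035]
tcp_rot: [0.705, 0.702, 0.071, -0.068]
ft_force: [-2.3, -20.0, 2.8]
finger_gap: 0.496
```

```bash
python3 - <<'E'
from h import *
a=grab('top','t4.png')[100:250,150:350]
cv2.imwrite('pics/c5.png',cv2.resize(a[:,:,::-1],None,fx=4,fy=4,interpolation=cv2.INTER_CUBIC))
E
```

```text
(no output)
```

View pics/c5.png

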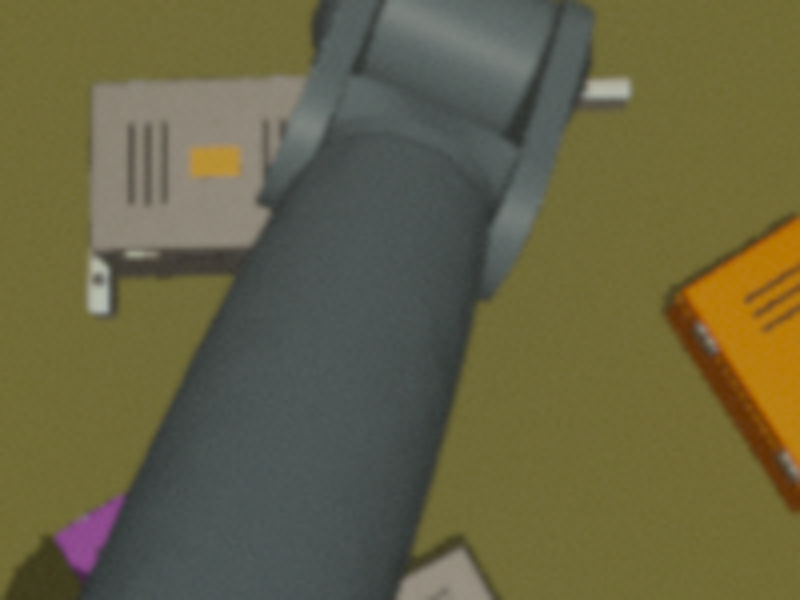

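The force rose to 20 N, and the box's left end now meets the short rail at (93,85)–(92,250). I'll retreat to the right, lift clear and check.

Emit:
servo_tool --grip '[0.5, 0.5, 0.5, 0.5, 0.5, 0.5, 0.5, 0.5]' --travel '[[0, -0.02, 0], [0, -0.05, 0], [0, -0.07, 0.03], [0, -0.08, 0.08], [0, -0.08, 0.14], [0, -0.12, 0.16], [0, -0.18, 0.16], [0, -0.24, 0.16]]' --delta_rot '[[0, 0, 0], [0, 0, 0], [0, 0, 0], [0, 0, 0], [0, 0, 0], [0, 0, 0], [0, 0, 0], [0, 0, 0]]'

```text
t: 16.6
tcp_pos: [0.6675, -0.274, 0.1941]
tcp_rot: [0.705, 0.702, 0.074, -0.073]
ft_force: [0.6, 1.0, 0.7]
finger_gap: 0.502
```

Emit:
servo_tool --grip '[0.5, 0.5, 0.5, 0.5]' --travel '[[-0.03, -0.05, 0], [-0.06, -0.1, 0], [-0.09, -0.15, 0], [-0.09, -0.15, 0]]' --delta_rot '[[0, 0, 0], [0, 0, 0], [0, 0, 0], [0, 0, 0]]'

```text
t: 17.1
tcp_pos: [0.5751, -0.4264, 0.1931]
tcp_rot: [0.707, 0.699, 0.074, -0.073]
ft_force: [0.5, 0.3, 0.5]
finger_gap: 0.504
```

```bash
python3 - <<'E'
from h import *
im=grab('top','t5.png');a=im[100:220,155:305]
cv2.imwrite('pics/c6.png',cv2.resize(a[:,:,::-1],None,fx=5,fy=5,interpolation=cv2.INTER_CUBIC))
b=grab('side','s5.png')
cv2.imwrite('pics/side5.png',cv2.resize(b[130:300,170:370,::-1],None,fx=3.5,fy=3.5,interpolation=cv2.INTER_CUBIC))
E
```

```text
(no output)
```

View pics/c6.png

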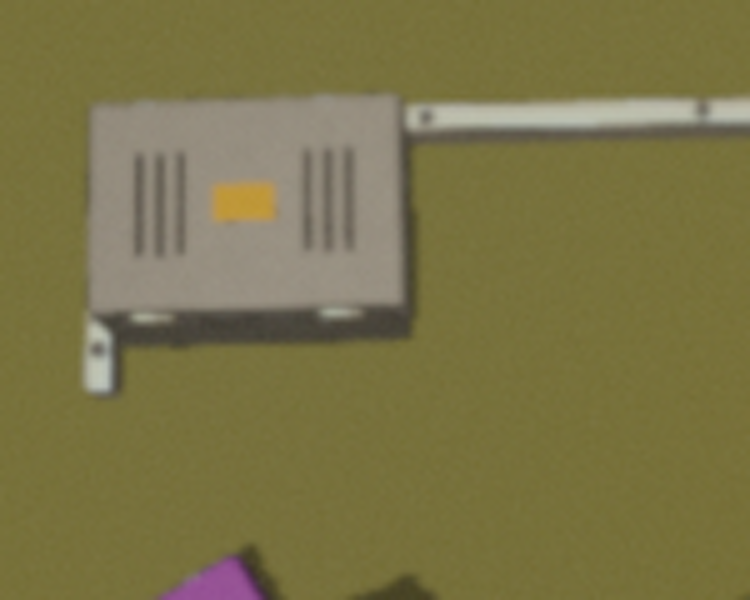

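View pics/side5.png

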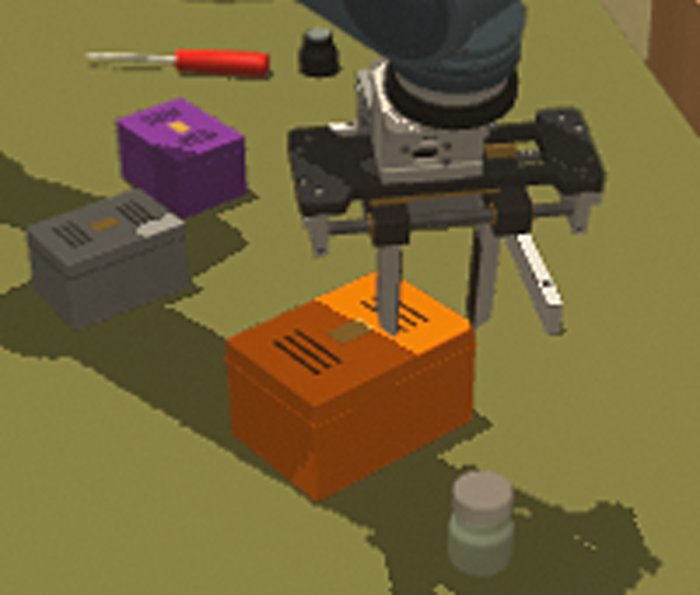

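In the top crop the box's top corners are at (92,104), (400,96), (405,303) and (90,308). In the side view the hand is clear and the bystanders are in place.

```bash
python3 - <<'E'
from h import *
B=w('top',crop2px([[92,104],[400,96],[405,303],[90,308]],155,100,5),.092)
c,y1,y2,a,b=fit(B)
t=np.radians(-.33);Rm=np.array([[np.cos(t),-np.sin(t)],[np.sin(t),np.cos(t)]])
print((c-[.7154,.1216])@Rm+[.052,.075],np.degrees([y1,y2])+.33,a,b)
i0=cv2.imread('pics/t0.png').astype(int);i5=cv2.imread('pics/t5.png').astype(int)
d=abs(i0-i5).max(2)
for n,(x,y,s) in dict(jar=(409,164,18),loupe=(102,174,14),sd=(94,234,40)).items(): print(n,d[y-s:y+s,x-s:x+s].mean(),(d[y-s:y+s,x-s:x+s]>50).sum())
print(r.get_state()['ft_force'])
E
```

```text
[ 0.00178185 -0.00011264] [ 0.31561464 -0.38142268] 0.10066801336384167 0.14867491186966145
jar 40.36882716049383 257
loupe 6.715561224489796 0
sd 7.03796875 0
[-0.21760826 -0.41099358  0.59037527]
```

```bash
python3 -c "
from station import r
print(r.sign_off())"
```

```text
the job is handed in; nothing more can be done
None
```

I pushed the large grey box low down with the tilted, open fingers. First it went forward until it was square and flush on the long rail, then left along that rail into the corner. At each rail the push force rose from about 10 to 20 N. I then backed the hand off and lifted it clear, and handed the job in at about 17 s of the 54 s allowed.

- **Final position:** from the top camera, the box's back left corner is about +1.8 mm in x and -0.1 mm in y from the stop's corner. Both are inside the limits, and the x reading is within the camera's 2 mm calibration error. The box is turned less than 0.4° from the stop.
- **Tipping and lifting:** I saw no sign of either in the pictures, but I did not measure the tilt or height.
- **Hand:** clear of everything, with the wrist force close to zero.
- **Bystanders:** the top-camera before/after comparison showed no change at the loupe or the screwdriver. It did show a change at the jar, which I put down to the arm and its shadow over it. The side camera had the jar at the same pixel to within about 1.5 px, and the arm never touched it.

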